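# Find the full carton by its weight

## Task

Three identical closed white-and-red sachet cartons lie on the desk, one to the left of the mouse mat and two to the right of it (the similar one up on the drawer unit at the back is not meant); one is full, one about half used and one nearly empty, which only their weight tells. Lift each one in turn clear of the desk to heft it, starting with the left one, then the middle, then the right (left as seen from the robot), and lay each back flat on its own spot before taking the next. Finish holding the heaviest carton, still in the gripper, raised at least 20 cm above the spot where it lay, with the other two lying where they were; leave the mouse, calculator and phone alone.

Things in the scene. Friction and masses are not known exactly. Their poses are not given: they have to be found in the camera images.
- carton_left_center (a point): Centre (22.5 mm above the underside) of the left-hand carton (to the left of the mouse mat): closed, white with red bands, 50 x 140 mm, 45 mm high, flat on the desk top (z = 0). Its x axis runs along the 50 mm side (grasp across it), y along the 140 mm side (about ahead of the robot), z up. Weighs 0.44-0.56 kg full, 0.20-0.28 half used, 0.10-0.16 nearly empty, centred.
- carton_middle_center (a point): Centre (22.5 mm above the underside) of the middle carton (just right of the mouse mat): closed, white with red bands, 50 x 140 mm, 45 mm high, flat on the desk top (z = 0). Its x axis runs along the 50 mm side (grasp across it), y along the 140 mm side (about ahead of the robot), z up. Weighs 0.44-0.56 kg full, 0.20-0.28 half used, 0.10-0.16 nearly empty, centred.
- carton_right_center (a point): Centre (22.5 mm above the underside) of the right-hand carton (farthest right): closed, white with red bands, 50 x 140 mm, 45 mm high, flat on the desk top (z = 0). Its x axis runs along the 50 mm side (grasp across it), y along the 140 mm side (about ahead of the robot), z up. Weighs 0.44-0.56 kg full, 0.20-0.28 half used, 0.10-0.16 nearly empty, centred.
- mouse: Black computer mouse, 106 x 64 x 37 mm, on the mouse mat between the left and middle cartons: a bystander, stays put. Origin at its underside.
- calculator: Grey calculator, 116 x 76 x 13 mm, on the mouse mat between the left and middle cartons: a bystander, stays put. Origin at its underside.
- mobile_phone: Black mobile phone, 150 x 74 x 8 mm, lying flat beyond the row beside the printer: a bystander, stays put. Origin at its underside.

How it is judged:
By the outcome, as a careful person would: the job done as asked, in the order asked, and still so for the second after the job is handed in, while the arm keeps its last pose, push and grip.
It also fails if it takes over 72 s, if anything falls off the work surface, if the arm or the gripper's body presses on something with over 40 N, if the wrist force passes 120 N, or if a joint passes its speed limit or range.

## Robot

A 6-joint arm with a two-finger parallel gripper is mounted at the origin on a cart in front of the work surface, level with it; the furniture and walls round the work are solid. World frame = base frame: x ahead of the robot, y to its left, z up, the work surface at z = 0. Lengths are in m, angles in rad, forces in N, time in s.
With the tool pointing down it reaches from about 0.3 to 0.875 m from the base axis. Payload 6.4 kg.
Tool frame: the origin (TCP) lies at the centre of the arm's flange, where the gripper is bolted on; the fingertips stand 173 mm ahead of it and the grasp point (between the pads) lies 155 mm ahead of it; z points along the fingers, x is the direction in which the jaws open and shut, and the axes are right-handed (so a half turn about z gives the same grasp; the last joint's range is limited). The gripper opens to 85 mm and grips with 20 to 120 N. Pads are 22 mm wide; open, the fingers measure 114 mm over their backs; the gripper's body (76 mm by 85 mm) begins 54 mm behind the grasp point. The pads swing forward as they close: fully open they stand 13 mm farther back than shut.
Start: joints at [-0.206, 0.181, 1.607, -0, 1.354, -0.206], TCP at [0.575, 0, 0.405] pointing down, gripper open.
Joint ranges: [-2.99, 2.99], [-0.89, 2.07], [0.3, 2.58], [-1.14, 4.28], [0, 2.63], [-3.12, 3.12]. Speed limits (rad/s): [2.57, 2.57, 3.01, 3.14, 3.14, 3.14].

## Interface

Orientations are given as a unit quaternion [w, x, y, z].
In Python, from bench import ctrl gives the robot as it stands. The module is installed in compiled form; this text tells all that it offers.
- The arm moves only by the tool move_arm, never from a script. Its argument "moves" is a list of rows, each an object of numbers: "gripper": the opening in per cent of the stroke, from 0 (shut) to 100 (fully open); "x", "y", "z": the shift along the tool's x, y, z in cm; "roll": the turn about the tool's z in degrees. In form: [{"gripper": .., "x": .., "y": .., "z": .., "roll": ..}, ...]. A call has 1 to 5 rows; each row shifts and turns the commanded pose from where the row before left it, along the tool's axes as they then stand; what a row does not reach is not made up. A row lasts 1/8 s, in which the tool goes at most 62.5 mm and 10.7 degrees, less where a joint would pass 70% of its speed; a pose out of reach is approached as far as the arm can. A call is refused whole if a number of a shift passes 6.25 or a number of a turn 10.7, either way. A call with a gripper value outside its range is refused whole. The fingers move at their own pace and stop on an object; the grip force is fixed at half the most. Time passes only in rows, so rows that do not move let the fingers close. It gives the time, the measured TCP pose, the force and the opening at its end, in the units of the state.
- ctrl.get_obs(): the state, without advancing time (a new reading comes with each control period).
- ctrl.camera(name): name is "scene" or "side" or "wrist"; returns a dict with "img" (420x560x3 uint8, red, green, blue), "fx", "fy", "cx", "cy" (pixels), "D" ([k1, k2, p1, p2, k3] as OpenCV has them; the pictures are not rectified), "world_from_camera" (4x4, takes a point from camera to world coordinates); the wrist camera has in their place "tool_from_camera" (4x4, takes a point from camera to tool coordinates, whose origin is the TCP and whose axes are the tool frame's). Camera axes: x right, y up, looking along -z (the intrinsics and any distortion apply to the point x, -y, -z); pixel columns grow to the right and rows downward; lengths in m; the calibration is good to about 2 mm. A picture is of the moment at which its call begins: read the wrist's pose just before it. There is no depth.
- ctrl.hand_in(): hands the job in, once; it reports no verdict.
The state is a dict: "time_s": time; "q": joint angles; "dq": joint speeds; "joint_efforts": joint torques, N m; "eef_pos": TCP position; "eef_rot": TCP orientation; "wrist_force": force on the tool from outside, world axes, zero at the start; "torque": the same for the moment, N m; "opening": opening from 0.0 (shut) to 1.0 (fully open).
Only numpy, scipy, OpenCV 4.12 (cv2) and the standard library are available. Lean on these libraries where they do the work, as an engineer would, in place of code of your own. Each camera call takes 0.05 s, during which the arm holds its last target. There are 200 camera calls.

## Working session

There is one attempt and no reset: what is moved stays moved. The work goes in short steps, Python scripts to look and compute and a tool call to move; the robot and the scene stay as the last step left them, time stands still between calls to the robot, and variables do not carry over. Pictures are saved under pics/ and viewed, about 8 in all and at most 12, crops included, and the job is handed in when it is done.

Besides the shell and the picture viewer there is one more tool, called after ">>>" by a JSON object that holds its "api" and its "payload". move_arm: Moves the arm, as the interface text tells. Its arguments: {"type":"object","properties":{"moves":{"type":"array","items":{"type":"object","properties":{"gripper":{"type":"number"},"x":{"type":"number"},"y":{"type":"number"},"z":{"type":"number"},"roll":{"type":"number"}}}}},"required":["moves"]}

```bash
mkdir -p pics; cat > h.py <<'E'
import numpy as np, cv2
from bench import ctrl
from scipy.spatial.transform import Rotation as R
def grab(name,fn=None):
    o=ctrl.get_obs(); c=ctrl.camera(name)
    if fn: cv2.imwrite('pics/'+fn,c['img'][:,:,::-1])
    if name=='wrist':
        q=o['eef_rot'];T=np.eye(4);T[:3,:3]=R.from_quat([q[1],q[2],q[3],q[0]]).as_matrix();T[:3,3]=o['eef_pos']
        W=T@np.array(c['tool_from_camera'])
    else: W=np.array(c['world_from_camera'])
    return c,W,o
def K(c): return np.array([[c['fx'],0,c['cx']],[0,c['fy'],c['cy']],[0,0,1.]])
def toplane(c,W,px,z):
    u=cv2.undistortPoints(np.array(px,float).reshape(-1,1,2),K(c),np.array(c['D'],float)).reshape(-1,2)
    d=np.c_[u[:,0],-u[:,1],-np.ones(len(u))]@W[:3,:3].T
    return W[:3,3]+d*((z-W[2,3])/d[:,2])[:,None]
E
python3 - <<'E'
from h import *
for n in ['scene','side','wrist']:
    c,W,o=grab(n,n+'0.png'); print(n,W[:3,3].round(3),c['fx'])
print(o)
a=[cv2.imread(f'pics/{n}0.png') for n in ['scene','side']]
E
```

```text
scene [-0.149 -0.738  0.793] 460.247775001737
side [ 0.539 -0.643  0.569] 379.09393578696915
wrist [0.575 0.073 0.375] 351.25094930433744
{'time_s': 0.1, 'q': array([-2.06312600e-01,  1.81495089e-01,  1.60789194e+00,  7.65984063e-06,
        1.35380545e+00, -2.06258844e-01]), 'dq': array([ 2.26557487e-04, -2.03519391e-03, -3.24722832e-03, -1.51951232e-04,
       -1.26513604e-03, -4.02334977e-05]), 'joint_efforts': array([-2.02498759e-04, -4.45872438e+01, -3.52238703e+01, -4.27332343e-04,
        4.16999465e-03,  3.20961749e-05]), 'eef_pos': array([5.74779575e-01, 5.75048014e-05, 4.03865852e-01]), 'eef_rot': array([-1.67503136e-04,  9.99999680e-01, -2.77058019e-05, -7.82188417e-04]), 'wrist_force': array([-0.37099501, -0.37275579,  0.03574055]), 'torque': array([ 0.04796775,  0.01364087, -0.02898915]), 'opening': 0.9983545640357483}
```

View pics/scene0.png

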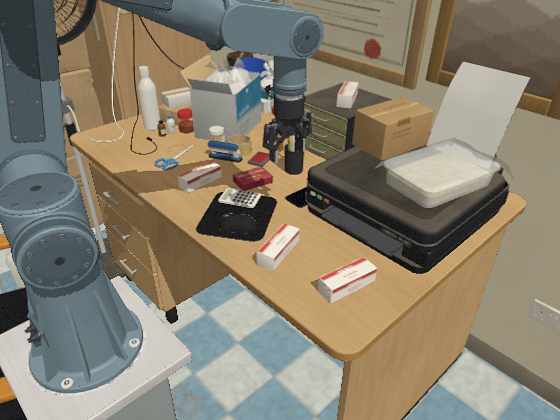

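View pics/wrist0.png

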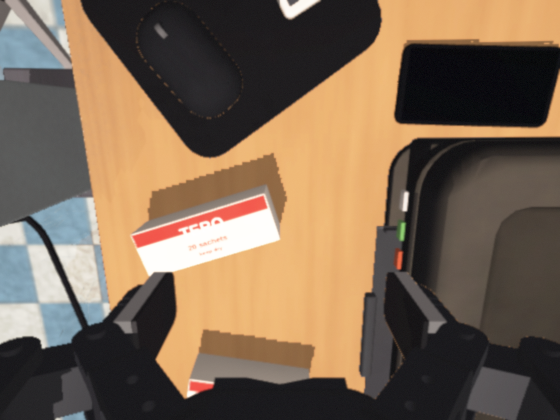

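The scene view shows the left carton at about (200,176), the middle one at (278,246) and the right one at (348,280). The wrist view shows the middle carton at (207,232) and the right one partly hidden at (250,385). I'll zoom in on the scene view for top-face corners.

```bash
python3 - <<'E'
import cv2,numpy as np
a=cv2.imread('pics/scene0.png')
b=[cv2.resize(a[y-32:y+32,x-33:x+33],None,fx=4,fy=4,interpolation=cv2.INTER_CUBIC) for x,y in [(200,176),(278,246),(348,280)]]
cv2.imwrite('pics/z.png',np.hstack(b))
E
```

```text
(no output)
```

View pics/z.png

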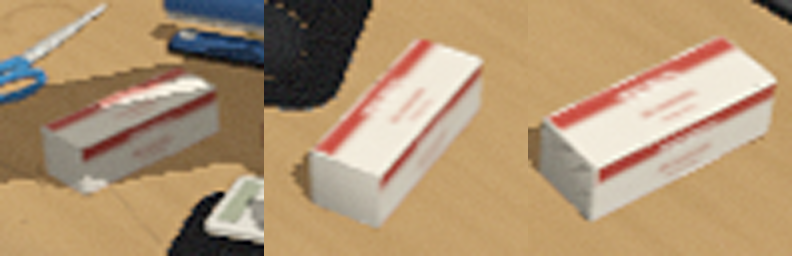

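```bash
python3 - <<'E'
from h import *
c,W,o=grab('scene')
for n,(x,y),p in [('L',(200,176),[(42,126),(82,150),(217,92),(180,70)]),('M',(278,246),[(48,153),(116,187),(218,60),(151,38)]),('R',(348,280),[(14,122),(72,167),(249,83),(197,38)])]:
    P=toplane(c,W,np.array(p)/4-.4+[x-33,y-32],.045)[:,:2]
    m=P.mean(0); l=(P[2]+P[3]-P[0]-P[1])/2; w=(P[1]+P[2]-P[0]-P[3])/2
    print(n,m.round(4),'len',np.linalg.norm(l).round(3),np.linalg.norm(w).round(3),'yaw of length from +x',np.degrees(np.arctan2(l[1],l[0])).round(1), 'w normal',np.degrees(np.arctan2(w[0],-w[1])).round(1))
E
```

```text
L [0.5561 0.3882] len 0.136 0.052 yaw of length from +x 1.3 w normal 1.7
M [ 0.4985 -0.0507] len 0.144 0.052 yaw of length from +x 19.3 w normal 14.4
R [ 0.5371 -0.2545] len 0.139 0.048 yaw of length from +x -10.3 w normal -7.5
```

>>> {"api": "move_arm", "payload": {"moves": [{"roll": -10},{"roll": -10},{"roll": -10},{"roll": -10},{"roll": -10}]}}

```text
validation failed for argument at $.mo...
```

>>> {"api": "move_arm", "payload": {"moves": [{"roll": -10},{"roll": -10},{"roll": -10},{"roll": -10},{"x": 5.5}]}}

```text
validation failed for argument at $.mo...
```

>>> {"api": "move_arm", "payload": {"moves": [{"x": 5.5},{"x": 5.5},{"x": 5.5,"y": -1},{"x": 5.5,"y": -1},{"x": 5.5}]}}

```text
validation failed for argument at $.mo...
```

>>> {"api": "move_arm", "payload": {"moves": [{"x": 5.5},{"gripper": 80},{"gripper": 80}]}}

```text
validation failed for argument at $.mo...
```

```bash
python3 - <<'E'
from h import *
c,W,o=grab('wrist','w1.png'); print(o['time_s'],o['eef_pos'],o['eef_rot'],o['opening'],o['wrist_force'])
E
```

```text
0.2 [5.74843106e-01 3.05436528e-05 4.04115142e-01] [-1.21454368e-04  9.99999834e-01 -2.39980192e-05 -5.63365772e-04] 1.0030043630395686 [-0.41307382  0.86731805  0.2509077 ]
```

View pics/w1.png

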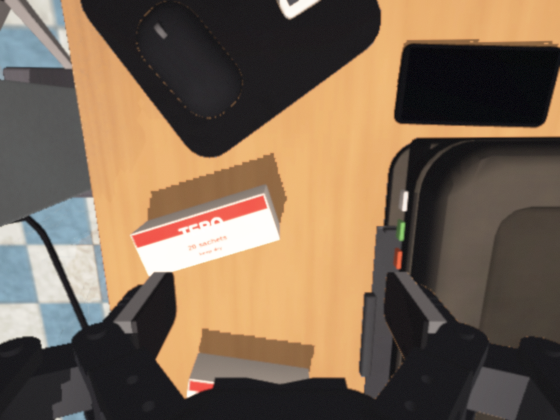

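The moves were refused; rows probably need every field. The arm hasn't moved and the view is unchanged (4 pictures viewed so far). I'll retry with full rows.

>>> {"api": "move_arm", "payload": {"moves": [{"gripper": 100,"x": 0,"y": 0,"z": 0,"roll": -10},{"gripper": 100,"x": 0,"y": 0,"z": 0,"roll": -10},{"gripper": 100,"x": 0,"y": 0,"z": 0,"roll": -10},{"gripper": 100,"x": 0,"y": 0,"z": 0,"roll": -10},{"gripper": 100,"x": 0,"y": 0,"z": 0,"roll": -10}]}}

```text
time_s: 0.88
eef_pos: [0.5749, 0.0, 0.4045]
eef_rot: [-0.0, 0.905, 0.425, -0.0]
wrist_force: [-0.3, 0.7, -0.0]
opening: 1.0
```

>>> {"api": "move_arm", "payload": {"moves": [{"gripper": 80,"x": 0,"y": 0,"z": 0,"roll": -10},{"gripper": 80,"x": 0,"y": 0,"z": 0,"roll": -10},{"gripper": 80,"x": 0,"y": 0,"z": 0,"roll": -10},{"gripper": 80,"x": 0,"y": 0,"z": 0,"roll": -10},{"gripper": 80,"x": 5.5,"y": 0,"z": 0,"roll": 0}]}}

```text
time_s: 1.5
eef_pos: [0.5755, 0.0529, 0.4046]
eef_rot: [0.0, 0.708, 0.706, -0.0]
wrist_force: [0.6, 0.0, 0.3]
opening: 0.803
```

>>> {"api": "move_arm", "payload": {"moves": [{"gripper": 80,"x": 5.5,"y": 0,"z": 0,"roll": 0},{"gripper": 80,"x": 5.5,"y": 0,"z": 0,"roll": 0},{"gripper": 80,"x": 5.5,"y": -1,"z": 0,"roll": 0},{"gripper": 80,"x": 5.5,"y": -1,"z": 0,"roll": 0},{"gripper": 80,"x": 5.5,"y": 0,"z": 0,"roll": 0}]}}

```text
time_s: 2.12
eef_pos: [0.5542, 0.3319, 0.4047]
eef_rot: [-0.0, 0.707, 0.707, -0.0]
wrist_force: [0.5, 0.1, -0.1]
opening: 0.799
```

>>> {"api": "move_arm", "payload": {"moves": [{"gripper": 80,"x": 5.5,"y": 0,"z": 0,"roll": 0},{"gripper": 80,"x": 0,"y": 0,"z": 0,"roll": 0}]}}

```text
time_s: 2.38
eef_pos: [0.5538, 0.3887, 0.404]
eef_rot: [-0.0, 0.705, 0.709, -0.0]
wrist_force: [0.3, -0.5, -0.9]
opening: 0.801
```

```bash
python3 - <<'E'
from h import *
c,W,o=grab('wrist','w2.png'); print(o['time_s'],o['eef_pos'],o['eef_rot'],o['opening'],o['wrist_force'])
E
```

```text
2.375 [0.55383568 0.38866282 0.40396957] [-4.68997982e-04  7.05411277e-01  7.08798075e-01 -1.47712198e-05] 0.8007642125422537 [ 0.31704419 -0.48416533 -0.8720327 ]
```

View pics/w2.png

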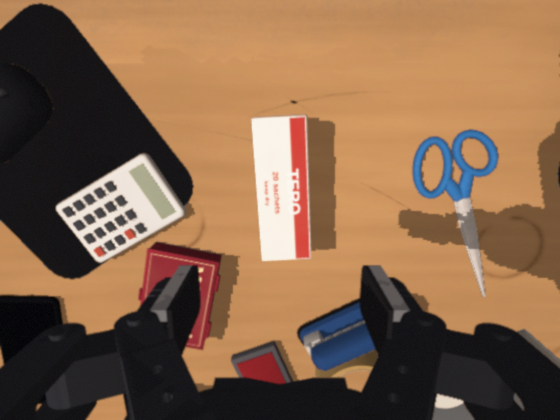

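The carton is fully visible and clear of its neighbours. Its top corners are about (252,118), (306,117), (311,258) and (261,261).

```bash
cat >> h.py <<'E'
def carton(c,W,roi):
    im=c['img']; h=cv2.cvtColor(im,cv2.COLOR_RGB2HSV)
    m=((h[...,1]<70)&(h[...,2]>130))|(((h[...,0]<6)|(h[...,0]>174))&(h[...,1]>130)&(h[...,2]>120))
    x0,y0,x1,y1=roi; k=np.zeros(m.shape,np.uint8); k[y0:y1,x0:x1]=m[y0:y1,x0:x1]
    k=cv2.morphologyEx(k,cv2.MORPH_CLOSE,np.ones((7,7)));k=cv2.morphologyEx(k,cv2.MORPH_OPEN,np.ones((5,5)))
    ct=max(cv2.findContours(k,0,2)[0],key=cv2.contourArea)
    return ct.reshape(-1,2)
def rect(c,W,ct,z=.045):
    P=toplane(c,W,ct,z)[:,:2]
    (m,s,a)=cv2.minAreaRect((P*1000).astype(np.float32))
    b=cv2.boxPoints((m,s,a)); e=max([b[1]-b[0],b[2]-b[1]],key=np.linalg.norm); e=e*np.sign(e[0])
    return np.array(m)/1000,np.array(s),np.degrees(np.arctan2(e[1],e[0]))
E
python3 - <<'E'
from h import *
c,W,o=grab('wrist')
print(rect(c,W,carton(c,W,(220,90,340,290))))
print(toplane(c,W,[(252,118),(306,117),(311,258),(261,261)],.045).mean(0), o['eef_pos'])
E
```

```text
(array([0.55729285, 0.39321606]), array([140.45010376,  50.44450378]), np.float32(3.352686))
[0.5585752  0.39110996 0.045     ] [0.55429026 0.38676239 0.40388701]
```

>>> {"api": "move_arm", "payload": {"moves": [{"gripper": 80,"x": 0.6,"y": 0.3,"z": 3,"roll": -2.8},{"gripper": 80,"x": 0,"y": 0,"z": 5,"roll": 0},{"gripper": 80,"x": 0,"y": 0,"z": 5,"roll": 0},{"gripper": 80,"x": 0,"y": 0,"z": 3,"roll": 0},{"gripper": 80,"x": 0,"y": 0,"z": 0,"roll": 0}]}}

```text
time_s: 3.1
eef_pos: [0.5573, 0.3888, 0.2415]
eef_rot: [-0.001, 0.69, 0.723, -0.003]
wrist_force: [-0.5, 1.0, 0.3]
opening: 0.803
```

```bash
python3 - <<'E'
from h import *
c,W,o=grab('wrist','w3.png'); print(o['time_s'],o['eef_pos'],o['eef_rot'],o['opening'],o['wrist_force'])
print(rect(c,W,carton(c,W,(200,0,360,330))))
E
```

```text
3.1 [0.55732266 0.38882346 0.24153291] [-0.00107038  0.69033498  0.7234823  -0.00313441] 0.8030932871057433 [-0.53165688  0.96421674  0.28637972]
(array([0.54368506, 0.39243027]), array([112.75489044,  50.39566803]), np.float32(3.3581138))
```

View pics/w3.png

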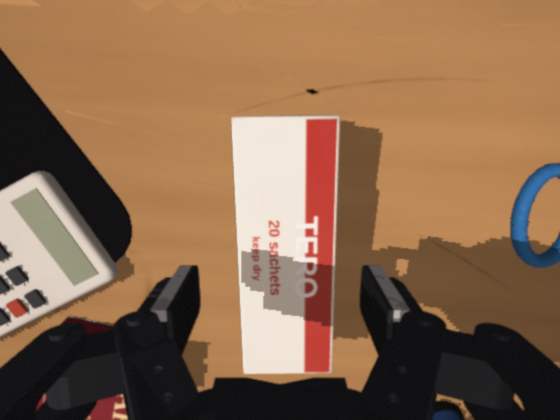

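>>> {"api": "move_arm", "payload": {"moves": [{"gripper": 80,"x": 0.4,"y": 0,"z": 2,"roll": 0},{"gripper": 80,"x": 0,"y": 0,"z": 3,"roll": 0},{"gripper": 80,"x": 0,"y": 0,"z": 1.2,"roll": 0},{"gripper": 80,"x": 0,"y": 0,"z": 0,"roll": 0}]}}

```text
time_s: 3.65
eef_pos: [0.5576, 0.395, 0.1821]
eef_rot: [-0.0, 0.69, 0.724, -0.001]
wrist_force: [-0.4, -0.3, 0.5]
opening: 0.8
```

>>> {"api": "move_arm", "payload": {"moves": [{"gripper": 30,"x": 0,"y": 0,"z": 0,"roll": 0},{"gripper": 30,"x": 0,"y": 0,"z": 0,"roll": 0},{"gripper": 30,"x": 0,"y": 0,"z": 0,"roll": 0},{"gripper": 30,"x": 0,"y": 0,"z": 0,"roll": 0},{"gripper": 30,"x": 0,"y": 0,"z": 0,"roll": 0}]}}

```text
time_s: 4.28
eef_pos: [0.5586, 0.3952, 0.1845]
eef_rot: [0.001, 0.69, 0.724, 0.001]
wrist_force: [-0.1, -2.7, 6.6]
opening: 0.577
```

>>> {"api": "move_arm", "payload": {"moves": [{"gripper": 30,"x": 0,"y": 0,"z": -1,"roll": 0},{"gripper": 30,"x": 0,"y": 0,"z": -3,"roll": 0},{"gripper": 30,"x": 0,"y": 0,"z": -3,"roll": 0},{"gripper": 30,"x": 0,"y": 0,"z": -1,"roll": 0},{"gripper": 30,"x": 0,"y": 0,"z": 0,"roll": 0}]}}

```text
time_s: 4.9
eef_pos: [0.5576, 0.3951, 0.2627]
eef_rot: [-0.0, 0.69, 0.724, 0.0]
wrist_force: [-0.3, -0.5, -5.5]
opening: 0.574
```

>>> {"api": "move_arm", "payload": {"moves": [{"gripper": 30,"x": 0,"y": 0,"z": 0,"roll": 0},{"gripper": 30,"x": 0,"y": 0,"z": 0,"roll": 0},{"gripper": 30,"x": 0,"y": 0,"z": 0,"roll": 0},{"gripper": 30,"x": 0,"y": 0,"z": 0,"roll": 0}]}}

```text
time_s: 5.4
eef_pos: [0.5578, 0.395, 0.2623]
eef_rot: [-0.0, 0.69, 0.724, -0.0]
wrist_force: [0.6, -0.6, -4.8]
opening: 0.576
```

>>> {"api": "move_arm", "payload": {"moves": [{"gripper": 30,"x": 0,"y": 0,"z": 0,"roll": 0}]}}

```text
time_s: 5.52
eef_pos: [0.5578, 0.395, 0.2626]
eef_rot: [-0.0, 0.69, 0.724, -0.0]
wrist_force: [-0.4, 0.5, -5.1]
opening: 0.58
```

>>> {"api": "move_arm", "payload": {"moves": [{"gripper": 30,"x": 0,"y": 0,"z": 0,"roll": 0}]}}

```text
time_s: 5.65
eef_pos: [0.5578, 0.395, 0.2627]
eef_rot: [0.0, 0.69, 0.724, 0.0]
wrist_force: [0.5, -0.4, -4.7]
opening: 0.573
```

```bash
python3 - <<'E'
from h import *
f=[]
for i in range(4):
    c,W,o=grab('wrist','w4.png'); f.append(o['wrist_force'][2])
print(o['time_s'],o['eef_pos'],np.round(f,2),o['opening'],o['torque'])
print(rect(c,W,carton(c,W,(200,0,360,330)),.045+.08))
E
```

```text
5.8 [0.55785092 0.39498725 0.26276278] [-4.68 -4.81 -5.4  -4.74] 0.5783604086678406 [0.01657085 0.00507164 0.02718481]
(array([0.52410547, 0.39491275]), array([75.17321777, 49.7147522 ]), np.float32(2.818666))
```

The left carton weighs about 5 N (0.5 kg), so it's the full one. I'll lay it back with a 2 mm correction for the sideways shift during closing.

>>> {"api": "move_arm", "payload": {"moves": [{"gripper": 30,"x": -0.2,"y": 0,"z": 2,"roll": 0},{"gripper": 30,"x": 0,"y": 0,"z": 3,"roll": 0},{"gripper": 30,"x": 0,"y": 0,"z": 2,"roll": 0},{"gripper": 30,"x": 0,"y": 0,"z": 0.7,"roll": 0},{"gripper": 30,"x": 0,"y": 0,"z": 0,"roll": 0}]}}

```text
time_s: 6.48
eef_pos: [0.558, 0.3931, 0.1856]
eef_rot: [0.0, 0.69, 0.724, 0.0]
wrist_force: [0.8, 0.2, -5.6]
opening: 0.574
```

>>> {"api": "move_arm", "payload": {"moves": [{"gripper": 30,"x": 0,"y": 0,"z": 0.2,"roll": 0},{"gripper": 30,"x": 0,"y": 0,"z": 0,"roll": 0},{"gripper": 30,"x": 0,"y": 0,"z": 0,"roll": 0}]}}

```text
time_s: 6.85
eef_pos: [0.5583, 0.3932, 0.1845]
eef_rot: [0.0, 0.69, 0.724, 0.001]
wrist_force: [-0.5, -0.2, 0.8]
opening: 0.58
```

>>> {"api": "move_arm", "payload": {"moves": [{"gripper": 80,"x": 0,"y": 0,"z": 0,"roll": 0},{"gripper": 80,"x": 0,"y": 0,"z": 0,"roll": 0},{"gripper": 80,"x": 0,"y": 0,"z": 0,"roll": 0},{"gripper": 80,"x": 0,"y": 0,"z": 0,"roll": 0},{"gripper": 80,"x": 0,"y": 0,"z": -2,"roll": 0}]}}

```text
time_s: 7.48
eef_pos: [0.557, 0.3926, 0.2024]
eef_rot: [-0.001, 0.69, 0.724, -0.002]
wrist_force: [0.1, 0.4, -0.2]
opening: 0.799
```

>>> {"api": "move_arm", "payload": {"moves": [{"gripper": 80,"x": 0,"y": 0,"z": -4,"roll": 0},{"gripper": 80,"x": 0,"y": 0,"z": -5,"roll": 0},{"gripper": 80,"x": 0,"y": 0,"z": -6,"roll": 0},{"gripper": 80,"x": 0,"y": 0,"z": -5,"roll": 0},{"gripper": 80,"x": 0,"y": 0,"z": 0,"roll": 0}]}}

```text
time_s: 8.1
eef_pos: [0.5588, 0.3936, 0.4123]
eef_rot: [0.002, 0.69, 0.724, 0.006]
wrist_force: [0.4, -0.1, 0.2]
opening: 0.802
```

```bash
python3 - <<'E'
from h import *
c,W,o=grab('wrist'); c,W,o=grab('wrist','w5.png')
print(o['time_s'],o['eef_pos'],o['eef_rot'],o['opening'],o['wrist_force'])
print(rect(c,W,carton(c,W,(220,60,340,290))))
E
```

```text
8.15 [0.55819973 0.39322415 0.40839463] [0.00129805 0.68957341 0.72420703 0.00331777] 0.7957391052016108 [-0.05554281 -1.12384495 -0.28145599]
(array([0.55742682, 0.39497449]), array([140.10350037,  50.46976089]), np.float32(2.9996789))
```

>>> {"api": "move_arm", "payload": {"moves": [{"gripper": 80,"x": -5.5,"y": -1,"z": 0,"roll": 0},{"gripper": 80,"x": -5.5,"y": -1,"z": 0,"roll": 0},{"gripper": 80,"x": -5.5,"y": -1,"z": 0,"roll": 0},{"gripper": 80,"x": -5.5,"y": -1,"z": 0,"roll": 0},{"gripper": 80,"x": -5.5,"y": -1,"z": 0,"roll": 0}]}}

```text
time_s: 8.82
eef_pos: [0.5203, 0.1142, 0.4019]
eef_rot: [-0.001, 0.69, 0.724, -0.001]
wrist_force: [0.1, 1.0, 0.2]
opening: 0.798
```

>>> {"api": "move_arm", "payload": {"moves": [{"gripper": 80,"x": -5.5,"y": -1,"z": 0,"roll": 0},{"gripper": 80,"x": -5.5,"y": -1,"z": 0,"roll": 0},{"gripper": 80,"x": -5.5,"y": -1,"z": 0,"roll": 0},{"gripper": 80,"x": 0,"y": 0,"z": 0,"roll": -7},{"gripper": 80,"x": 0,"y": 0,"z": 0,"roll": -7}]}}

```text
time_s: 9.45
eef_pos: [0.4987, -0.0513, 0.4019]
eef_rot: [-0.002, 0.596, 0.803, -0.001]
wrist_force: [0.2, -0.1, -0.9]
opening: 0.797
```

>>> {"api": "move_arm", "payload": {"moves": [{"gripper": 80,"x": 0,"y": 0,"z": 0,"roll": 0},{"gripper": 80,"x": 0,"y": 0,"z": 0,"roll": 0},{"gripper": 80,"x": 0,"y": 0,"z": 0,"roll": 0}]}}

```text
time_s: 9.82
eef_pos: [0.4994, -0.0501, 0.4033]
eef_rot: [-0.0, 0.597, 0.803, -0.0]
wrist_force: [0.3, 0.0, 0.8]
opening: 0.799
```

```bash
cat > look.py <<'E'
from h import *
import sys
c,W,o=grab('wrist',sys.argv[1])
print(o['time_s'],o['eef_pos'].round(4),o['eef_rot'].round(4),round(o['opening'],3),o['wrist_force'].round(2))
q=o['eef_rot']; yaw=2*np.arctan2(q[2],q[1]); print('toolx yaw',np.degrees(yaw))
m,s,a=rect(c,W,carton(c,W,(180,40,380,300))); print(m,s,a)
d=m-o['eef_pos'][:2]; print('dx,dy cm',100*(d@[np.cos(yaw),np.sin(yaw)]),100*(d@[np.sin(yaw),-np.cos(yaw)]),'roll',-(a+90-np.degrees(yaw)))
E
python3 look.py w6.png
```

```text
9.825 [ 0.4994 -0.0501  0.4033] [-3.000e-04  5.966e-01  8.026e-01 -1.000e-04] 0.799 [0.26 0.01 0.84]
toolx yaw 106.75331713400675
[ 0.50067014 -0.04692641] [140.2824707   50.41957092] 17.653976
dx,dy cm 0.2686524511356388 0.20902130203526867 roll -0.9006593064229378
```

View pics/w6.png

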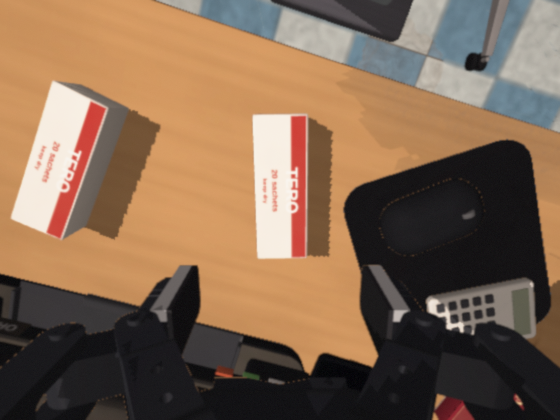

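```bash
python3 - <<'E'
from h import *
c,W,o=grab('wrist')
for z in (0,.06,.12,.18): print(z,toplane(c,W,[(10,275),(120,300),(220,325),(300,355),(120,180),(60,165)],z)[:,:2].round(3).tolist())
E
```

```text
0 [[0.696, -0.313], [0.693, -0.188], [0.692, -0.066], [0.705, 0.04], [0.55, -0.212], [0.552, -0.275]]
0.06 [[0.653, -0.274], [0.651, -0.169], [0.651, -0.067], [0.661, 0.023], [0.531, -0.189], [0.533, -0.242]]
0.12 [[0.611, -0.234], [0.609, -0.15], [0.609, -0.067], [0.618, 0.005], [0.512, -0.166], [0.513, -0.209]]
0.18 [[0.569, -0.195], [0.567, -0.131], [0.567, -0.068], [0.574, -0.012], [0.493, -0.143], [0.494, -0.176]]
```

>>> {"api": "move_arm", "payload": {"moves": [{"gripper": 80,"x": 0.25,"y": 0.2,"z": 3,"roll": -0.5},{"gripper": 80,"x": 0,"y": 0,"z": 5,"roll": 0},{"gripper": 80,"x": 0,"y": 0,"z": 4,"roll": 0},{"gripper": 80,"x": 0,"y": 0,"z": 0,"roll": 0},{"gripper": 80,"x": 0,"y": 0,"z": 0,"roll": 0}]}}

```text
time_s: 10.55
eef_pos: [0.5015, -0.0476, 0.2852]
eef_rot: [0.001, 0.593, 0.805, 0.0]
wrist_force: [0.1, 0.2, 0.8]
opening: 0.806
```

```bash
python3 look.py w7.png
```

```text
10.55 [ 0.5015 -0.0476  0.2852] [9.000e-04 5.927e-01 8.054e-01 3.000e-04] 0.806 [0.07 0.19 0.76]
toolx yaw 107.2989944759542
[ 0.49231085 -0.04949828] [122.07810974  50.39982224] 17.500778
dx,dy cm 0.08908469107403735 -0.9299852746014378 roll -0.2017837222879848
```

>>> {"api": "move_arm", "payload": {"moves": [{"gripper": 80,"x": 0.1,"y": 0,"z": 3,"roll": 0},{"gripper": 80,"x": 0,"y": 0,"z": 4,"roll": 0},{"gripper": 80,"x": 0,"y": 0,"z": 2.7,"roll": 0},{"gripper": 80,"x": 0,"y": 0,"z": 0.5,"roll": 0},{"gripper": 80,"x": 0,"y": 0,"z": 0,"roll": 0}]}}

```text
time_s: 11.22
eef_pos: [0.5013, -0.0467, 0.1832]
eef_rot: [0.001, 0.593, 0.805, 0.0]
wrist_force: [-0.3, -0.2, -0.6]
opening: 0.799
```

>>> {"api": "move_arm", "payload": {"moves": [{"gripper": 30,"x": 0,"y": 0,"z": 0,"roll": 0},{"gripper": 30,"x": 0,"y": 0,"z": 0,"roll": 0},{"gripper": 30,"x": 0,"y": 0,"z": 0,"roll": 0},{"gripper": 30,"x": 0,"y": 0,"z": 0,"roll": 0},{"gripper": 30,"x": 0,"y": 0,"z": 0,"roll": 0}]}}

```text
time_s: 11.85
eef_pos: [0.5015, -0.0468, 0.1837]
eef_rot: [0.002, 0.593, 0.805, 0.001]
wrist_force: [-1.3, -1.1, 5.2]
opening: 0.58
```

>>> {"api": "move_arm", "payload": {"moves": [{"gripper": 30,"x": 0,"y": 0,"z": -1,"roll": 0},{"gripper": 30,"x": 0,"y": 0,"z": -3,"roll": 0},{"gripper": 30,"x": 0,"y": 0,"z": -3,"roll": 0},{"gripper": 30,"x": 0,"y": 0,"z": -1,"roll": 0},{"gripper": 30,"x": 0,"y": 0,"z": 0,"roll": 0}]}}

```text
time_s: 12.48
eef_pos: [0.5005, -0.0464, 0.2623]
eef_rot: [0.001, 0.593, 0.805, 0.0]
wrist_force: [-0.7, -0.2, -3.0]
opening: 0.576
```

>>> {"api": "move_arm", "payload": {"moves": [{"gripper": 30,"x": 0,"y": 0,"z": 0,"roll": 0},{"gripper": 30,"x": 0,"y": 0,"z": 0,"roll": 0},{"gripper": 30,"x": 0,"y": 0,"z": 0,"roll": 0},{"gripper": 30,"x": 0,"y": 0,"z": 0,"roll": 0}]}}

```text
time_s: 12.98
eef_pos: [0.5003, -0.0464, 0.2613]
eef_rot: [-0.0, 0.593, 0.805, -0.0]
wrist_force: [-0.8, -0.4, -3.2]
opening: 0.577
```

```bash
python3 - <<'E'
from h import *
f=[]
for i in range(6):
    c,W,o=grab('wrist'); f.append(o['wrist_force'][2])
print(o['time_s'],o['eef_pos'],np.round(f,2),o['opening'],o['torque'])
E
```

```text
13.225 [ 0.50042222 -0.04645248  0.26169881] [-3.18 -3.05 -2.75 -1.95 -2.11 -3.01] 0.576587832634697 [ 0.05755998 -0.04066668 -0.05534947]
```

The middle carton is about 2.7 N (half used). Laying it back.

>>> {"api": "move_arm", "payload": {"moves": [{"gripper": 30,"x": 0,"y": 0,"z": 2,"roll": 0},{"gripper": 30,"x": 0,"y": 0,"z": 3,"roll": 0},{"gripper": 30,"x": 0,"y": 0,"z": 2,"roll": 0},{"gripper": 30,"x": 0,"y": 0,"z": 0.7,"roll": 0},{"gripper": 30,"x": 0,"y": 0,"z": 0,"roll": 0}]}}

```text
time_s: 13.9
eef_pos: [0.5006, -0.0465, 0.1849]
eef_rot: [0.0, 0.593, 0.805, 0.0]
wrist_force: [0.3, 0.5, -1.0]
opening: 0.573
```

>>> {"api": "move_arm", "payload": {"moves": [{"gripper": 30,"x": 0,"y": 0,"z": 0.2,"roll": 0},{"gripper": 30,"x": 0,"y": 0,"z": 0,"roll": 0},{"gripper": 30,"x": 0,"y": 0,"z": 0,"roll": 0}]}}

```text
time_s: 14.28
eef_pos: [0.501, -0.0466, 0.1836]
eef_rot: [0.001, 0.593, 0.805, 0.0]
wrist_force: [-1.8, 0.1, 6.7]
opening: 0.577
```

>>> {"api": "move_arm", "payload": {"moves": [{"gripper": 80,"x": 0,"y": 0,"z": 0,"roll": 0},{"gripper": 80,"x": 0,"y": 0,"z": 0,"roll": 0},{"gripper": 80,"x": 0,"y": 0,"z": 0,"roll": 0},{"gripper": 80,"x": 0,"y": 0,"z": 0,"roll": 0},{"gripper": 80,"x": 0,"y": 0,"z": -2,"roll": 0}]}}

```text
time_s: 14.9
eef_pos: [0.4995, -0.0462, 0.2015]
eef_rot: [-0.002, 0.593, 0.805, -0.001]
wrist_force: [-0.6, -0.0, 0.1]
opening: 0.795
```

>>> {"api": "move_arm", "payload": {"moves": [{"gripper": 80,"x": 0,"y": 0,"z": -4,"roll": 0},{"gripper": 80,"x": 0,"y": 0,"z": -5,"roll": 0},{"gripper": 80,"x": 0,"y": 0,"z": -6,"roll": 0},{"gripper": 80,"x": 0,"y": 0,"z": -5,"roll": 0},{"gripper": 80,"x": 0,"y": 0,"z": 0,"roll": 0}]}}

```text
time_s: 15.52
eef_pos: [0.5016, -0.0467, 0.4076]
eef_rot: [0.005, 0.593, 0.805, 0.001]
wrist_force: [0.9, 0.5, 0.5]
opening: 0.802
```

```bash
python3 look.py w8.png
```

```text
15.525 [ 0.5016 -0.0467  0.4076] [0.0045 0.5926 0.8055 0.0014] 0.802 [0.85 0.46 0.45]
toolx yaw 107.3104140161774
[ 0.49921356 -0.04567023] [139.33880615  50.43997955] 17.358461
dx,dy cm 0.17225290765658458 -0.1930819693952215 roll -0.04804545647884595
```

>>> {"api": "move_arm", "payload": {"moves": [{"gripper": 80,"x": -5,"y": -0.6,"z": 0,"roll": 0},{"gripper": 80,"x": -5,"y": -0.6,"z": 0,"roll": 0},{"gripper": 80,"x": -5,"y": -0.6,"z": 0,"roll": 0},{"gripper": 80,"x": -5.5,"y": -0.6,"z": 0,"roll": 0},{"gripper": 80,"x": 0,"y": 0,"z": 0,"roll": 8.5}]}}

```text
time_s: 16.2
eef_pos: [0.538, -0.2528, 0.3998]
eef_rot: [-0.002, 0.654, 0.757, -0.0]
wrist_force: [-0.8, 1.0, 0.3]
opening: 0.802
```

>>> {"api": "move_arm", "payload": {"moves": [{"gripper": 80,"x": 0,"y": 0,"z": 0,"roll": 8.5},{"gripper": 80,"x": 0,"y": 0,"z": 0,"roll": 9},{"gripper": 80,"x": 0,"y": 0,"z": 0,"roll": 0},{"gripper": 80,"x": 0,"y": 0,"z": 0,"roll": 0},{"gripper": 80,"x": 0,"y": 0,"z": 0,"roll": 0}]}}

```text
time_s: 16.82
eef_pos: [0.5384, -0.2492, 0.4022]
eef_rot: [-0.0, 0.758, 0.652, -0.0]
wrist_force: [0.4, 0.4, 0.3]
opening: 0.802
```

```bash
python3 look.py w9.png
```

```text
16.825 [ 0.5384 -0.2492  0.4022] [-4.000e-04  7.581e-01  6.521e-01 -1.000e-04] 0.802 [0.35 0.37 0.27]
toolx yaw 81.39792896482088
[ 0.53770367 -0.25125774] [ 50.39111328 139.94615173] -9.808044
dx,dy cm -0.21325084637137978 -0.03879065723189788 roll 1.2059733984146277
```

View pics/w9.png

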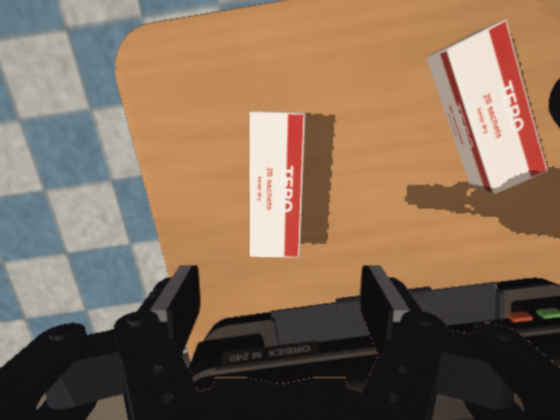

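```bash
python3 - <<'E'
from h import *
c,W,o=grab('wrist')
for z in (0,.06,.12,.18): print(z,toplane(c,W,[(280,310),(400,292),(330,345)],z)[:,:2].round(3).tolist())
# initial view pose
W0=W.copy(); T=np.eye(4); T[:3,:3]=np.diag([1,-1,-1.]);T[:3,3]=[.575,0,.404]
W0=T@np.array(c['tool_from_camera'])
for z in (0,.06,.12,.18): print(z,toplane(c,W0,[(372,300),(365,370),(395,170)],z)[:,:2].round(3).tolist())
E
```

```text
0 [[0.695, -0.271], [0.693, -0.128], [0.753, -0.217]]
0.06 [[0.659, -0.265], [0.657, -0.145], [0.707, -0.22]]
0.12 [[0.622, -0.26], [0.621, -0.163], [0.661, -0.224]]
0.18 [[0.586, -0.255], [0.585, -0.18], [0.616, -0.227]]
0 [[0.687, -0.146], [0.685, -0.245], [0.7, 0.01]]
0.06 [[0.669, -0.111], [0.667, -0.194], [0.68, 0.02]]
0.12 [[0.652, -0.077], [0.65, -0.144], [0.661, 0.029]]
0.18 [[0.634, -0.042], [0.633, -0.093], [0.641, 0.039]]
```

>>> {"api": "move_arm", "payload": {"moves": [{"gripper": 80,"x": -0.2,"y": 0,"z": 3,"roll": 1},{"gripper": 80,"x": 0,"y": 0,"z": 5,"roll": 0},{"gripper": 80,"x": 0,"y": 0,"z": 4,"roll": 0},{"gripper": 80,"x": 0,"y": 0,"z": 0,"roll": 0},{"gripper": 80,"x": 0,"y": 0,"z": 0,"roll": 0}]}}

```text
time_s: 17.55
eef_pos: [0.5388, -0.2517, 0.2844]
eef_rot: [0.001, 0.764, 0.645, 0.0]
wrist_force: [0.3, -1.1, 0.4]
opening: 0.8
```

```bash
python3 look.py w10.png
```

```text
17.55 [ 0.5388 -0.2517  0.2844] [1.100e-03 7.643e-01 6.449e-01 3.000e-04] 0.8 [ 0.28 -1.05  0.39]
toolx yaw 80.31742895176166
[ 0.52883813 -0.24971004] [ 50.41513062 121.55148315] -9.786051
dx,dy cm 0.03174845097433315 -1.0152050744669536 roll 0.103477840921812
```

Printer front is at x≈0.67, with ample margin. The gripper is aligned, so I'll descend and grasp.

>>> {"api": "move_arm", "payload": {"moves": [{"gripper": 80,"x": 0,"y": 0,"z": 3,"roll": 0},{"gripper": 80,"x": 0,"y": 0,"z": 4,"roll": 0},{"gripper": 80,"x": 0,"y": 0,"z": 2.7,"roll": 0},{"gripper": 80,"x": 0,"y": 0,"z": 0.4,"roll": 0},{"gripper": 80,"x": 0,"y": 0,"z": 0,"roll": 0}]}}

```text
time_s: 18.23
eef_pos: [0.539, -0.2519, 0.1836]
eef_rot: [0.001, 0.764, 0.645, 0.0]
wrist_force: [0.1, -0.6, 0.2]
opening: 0.797
```

>>> {"api": "move_arm", "payload": {"moves": [{"gripper": 30,"x": 0,"y": 0,"z": 0,"roll": 0},{"gripper": 30,"x": 0,"y": 0,"z": 0,"roll": 0},{"gripper": 30,"x": 0,"y": 0,"z": 0,"roll": 0},{"gripper": 30,"x": 0,"y": 0,"z": 0,"roll": 0},{"gripper": 30,"x": 0,"y": 0,"z": 0,"roll": 0}]}}

```text
time_s: 18.85
eef_pos: [0.5392, -0.252, 0.184]
eef_rot: [0.002, 0.764, 0.645, 0.0]
wrist_force: [-0.0, 0.4, 6.3]
opening: 0.575
```

>>> {"api": "move_arm", "payload": {"moves": [{"gripper": 30,"x": 0,"y": 0,"z": -1,"roll": 0},{"gripper": 30,"x": 0,"y": 0,"z": -3,"roll": 0},{"gripper": 30,"x": 0,"y": 0,"z": -3,"roll": 0},{"gripper": 30,"x": 0,"y": 0,"z": -1,"roll": 0},{"gripper": 30,"x": 0,"y": 0,"z": 0,"roll": 0}]}}

```text
time_s: 19.48
eef_pos: [0.5382, -0.2513, 0.2624]
eef_rot: [0.001, 0.764, 0.645, 0.0]
wrist_force: [-0.4, 0.3, -1.0]
opening: 0.579
```

>>> {"api": "move_arm", "payload": {"moves": [{"gripper": 30,"x": 0,"y": 0,"z": 0,"roll": 0},{"gripper": 30,"x": 0,"y": 0,"z": 0,"roll": 0},{"gripper": 30,"x": 0,"y": 0,"z": 0,"roll": 0},{"gripper": 30,"x": 0,"y": 0,"z": 0,"roll": 0}]}}

```text
time_s: 19.98
eef_pos: [0.5381, -0.2512, 0.2613]
eef_rot: [-0.0, 0.764, 0.645, -0.0]
wrist_force: [0.2, -0.0, -0.9]
opening: 0.578
```

```bash
python3 - <<'E'
from h import *
f=[]
for i in range(6):
    c,W,o=grab('wrist'); f.append(o['wrist_force'][2])
print(o['time_s'],o['eef_pos'],np.round(f,2),o['opening'],o['torque'])
E
```

```text
20.225 [ 0.53817101 -0.25130937  0.26172056] [-0.89 -0.64 -0.51  0.02 -1.78 -1.06] 0.575410500368842 [ 0.07406274  0.00520699 -0.01416211]
```

Right ≈ 1 N, nearly empty (opening confirms it's held). Lay it back and return to the left one.

>>> {"api": "move_arm", "payload": {"moves": [{"gripper": 30,"x": 0,"y": 0,"z": 2,"roll": 0},{"gripper": 30,"x": 0,"y": 0,"z": 3,"roll": 0},{"gripper": 30,"x": 0,"y": 0,"z": 2,"roll": 0},{"gripper": 30,"x": 0,"y": 0,"z": 0.7,"roll": 0},{"gripper": 30,"x": 0,"y": 0,"z": 0,"roll": 0}]}}

```text
time_s: 20.9
eef_pos: [0.5382, -0.2513, 0.1847]
eef_rot: [-0.0, 0.764, 0.645, -0.0]
wrist_force: [0.7, -0.5, -0.5]
opening: 0.579
```

>>> {"api": "move_arm", "payload": {"moves": [{"gripper": 30,"x": 0,"y": 0,"z": 0.2,"roll": 0},{"gripper": 30,"x": 0,"y": 0,"z": 0,"roll": 0},{"gripper": 30,"x": 0,"y": 0,"z": 0,"roll": 0}]}}

```text
time_s: 21.28
eef_pos: [0.5386, -0.2515, 0.184]
eef_rot: [0.0, 0.764, 0.645, 0.0]
wrist_force: [-3.4, 1.8, 8.8]
opening: 0.575
```

>>> {"api": "move_arm", "payload": {"moves": [{"gripper": 80,"x": 0,"y": 0,"z": 0,"roll": 0},{"gripper": 80,"x": 0,"y": 0,"z": 0,"roll": 0},{"gripper": 80,"x": 0,"y": 0,"z": 0,"roll": 0},{"gripper": 80,"x": 0,"y": 0,"z": 0,"roll": 0},{"gripper": 80,"x": 0,"y": 0,"z": -2,"roll": 0}]}}

```text
time_s: 21.9
eef_pos: [0.5373, -0.2507, 0.2017]
eef_rot: [-0.002, 0.764, 0.645, -0.0]
wrist_force: [0.1, -0.5, 0.3]
opening: 0.801
```

>>> {"api": "move_arm", "payload": {"moves": [{"gripper": 80,"x": 0,"y": 0,"z": -4,"roll": 0},{"gripper": 80,"x": 0,"y": 0,"z": -5,"roll": 0},{"gripper": 80,"x": 0,"y": 0,"z": -6,"roll": 0},{"gripper": 80,"x": 0,"y": 0,"z": -5,"roll": 0},{"gripper": 80,"x": 0,"y": 0,"z": 0,"roll": 0}]}}

```text
time_s: 22.52
eef_pos: [0.5391, -0.2518, 0.4101]
eef_rot: [0.006, 0.764, 0.645, 0.001]
wrist_force: [0.7, -0.7, -0.0]
opening: 0.796
```

```bash
python3 look.py w11.png
```

```text
22.525 [ 0.5391 -0.2518  0.4101] [0.0058 0.7643 0.6449 0.0014] 0.796 [ 0.66 -0.69 -0.03]
toolx yaw 80.31064914305206
[ 0.53690387 -0.24952072] [ 50.44543839 139.12518311] -9.719762
dx,dy cm 0.19185937562319885 -0.2547211450558722 roll 0.030413852524716845
```

The carton is back on its spot to within about 2 mm. Now back to the left one.

>>> {"api": "move_arm", "payload": {"moves": [{"gripper": 80,"x": 5.3,"y": -0.7,"z": 0,"roll": 0},{"gripper": 80,"x": 5.3,"y": -0.7,"z": 0,"roll": 0},{"gripper": 80,"x": 5.3,"y": -0.7,"z": 0,"roll": 0},{"gripper": 80,"x": 5.3,"y": -0.7,"z": 0,"roll": 0},{"gripper": 80,"x": 5.3,"y": -0.7,"z": 0,"roll": 0}]}}

```text
time_s: 23.2
eef_pos: [0.5475, 0.0176, 0.4015]
eef_rot: [-0.001, 0.764, 0.645, -0.001]
wrist_force: [0.3, -0.0, -0.2]
opening: 0.795
```

>>> {"api": "move_arm", "payload": {"moves": [{"gripper": 80,"x": 5.3,"y": -0.7,"z": 0,"roll": 0},{"gripper": 80,"x": 5.3,"y": -0.7,"z": 0,"roll": 0},{"gripper": 80,"x": 5.3,"y": -0.7,"z": 0,"roll": 0},{"gripper": 80,"x": 5.3,"y": -0.8,"z": 0,"roll": 0},{"gripper": 80,"x": 5.3,"y": -0.8,"z": 0,"roll": 0}]}}

```text
time_s: 23.82
eef_pos: [0.5558, 0.2849, 0.4013]
eef_rot: [-0.0, 0.764, 0.645, -0.001]
wrist_force: [0.6, 0.1, -0.5]
opening: 0.801
```

>>> {"api": "move_arm", "payload": {"moves": [{"gripper": 80,"x": 5.3,"y": -0.8,"z": 0,"roll": 0},{"gripper": 80,"x": 5.5,"y": -0.8,"z": 0,"roll": 0},{"gripper": 80,"x": 0,"y": 0,"z": 0,"roll": -6},{"gripper": 80,"x": 0,"y": 0,"z": 0,"roll": -6.5},{"gripper": 80,"x": 0,"y": 0,"z": 0,"roll": 0}]}}

```text
time_s: 24.45
eef_pos: [0.5584, 0.3924, 0.4011]
eef_rot: [-0.001, 0.69, 0.724, -0.001]
wrist_force: [0.2, 0.0, 0.2]
opening: 0.803
```

>>> {"api": "move_arm", "payload": {"moves": [{"gripper": 80,"x": 0,"y": 0,"z": 0,"roll": 0},{"gripper": 80,"x": 0,"y": 0,"z": 0,"roll": 0},{"gripper": 80,"x": 0,"y": 0,"z": 0,"roll": 0}]}}

```text
time_s: 24.82
eef_pos: [0.559, 0.3922, 0.4027]
eef_rot: [0.0, 0.69, 0.724, 0.0]
wrist_force: [-0.9, -1.0, -0.0]
opening: 0.802
```

```bash
python3 look.py w12.png
```

```text
24.825 [0.559  0.3922 0.4027] [0.     0.69   0.7238 0.    ] 0.802 [-0.9  -1.01 -0.  ]
toolx yaw 92.74481989779784
[0.55703992 0.39495337] [139.21051025  50.44712448] 2.9834685
dx,dy cm 0.2839419187849616 -0.18041804407470563 roll -0.23864720425294195
```

>>> {"api": "move_arm", "payload": {"moves": [{"gripper": 80,"x": 0.1,"y": -0.1,"z": 3,"roll": 0},{"gripper": 80,"x": 0,"y": 0,"z": 5,"roll": 0},{"gripper": 80,"x": 0,"y": 0,"z": 5,"roll": 0},{"gripper": 80,"x": 0,"y": 0,"z": 4,"roll": 0},{"gripper": 80,"x": 0,"y": 0,"z": 2,"roll": 0}]}}

```text
time_s: 25.5
eef_pos: [0.557, 0.3929, 0.2099]
eef_rot: [-0.001, 0.69, 0.724, -0.002]
wrist_force: [0.3, -0.4, 0.2]
opening: 0.799
```

>>> {"api": "move_arm", "payload": {"moves": [{"gripper": 80,"x": 0,"y": 0,"z": 2,"roll": 0},{"gripper": 80,"x": 0,"y": 0,"z": 0.9,"roll": 0},{"gripper": 80,"x": 0,"y": 0,"z": 0,"roll": 0},{"gripper": 80,"x": 0,"y": 0,"z": 0,"roll": 0}]}}

```text
time_s: 26.0
eef_pos: [0.5584, 0.3937, 0.1851]
eef_rot: [0.0, 0.69, 0.724, 0.001]
wrist_force: [-0.2, 0.4, -0.6]
opening: 0.801
```

>>> {"api": "move_arm", "payload": {"moves": [{"gripper": 30,"x": 0,"y": 0,"z": 0,"roll": 0},{"gripper": 30,"x": 0,"y": 0,"z": 0,"roll": 0},{"gripper": 30,"x": 0,"y": 0,"z": 0,"roll": 0},{"gripper": 30,"x": 0,"y": 0,"z": 0,"roll": 0},{"gripper": 30,"x": 0,"y": 0,"z": 0,"roll": 0}]}}

```text
time_s: 26.62
eef_pos: [0.5584, 0.3936, 0.1851]
eef_rot: [0.0, 0.69, 0.724, 0.001]
wrist_force: [0.1, -1.3, 6.7]
opening: 0.575
```

>>> {"api": "move_arm", "payload": {"moves": [{"gripper": 30,"x": 0,"y": 0,"z": -1,"roll": 0},{"gripper": 30,"x": 0,"y": 0,"z": -3,"roll": 0},{"gripper": 30,"x": 0,"y": 0,"z": -4,"roll": 0},{"gripper": 30,"x": 0,"y": 0,"z": -4,"roll": 0},{"gripper": 30,"x": 0,"y": 0,"z": -4,"roll": 0}]}}

```text
time_s: 27.25
eef_pos: [0.5572, 0.3932, 0.344]
eef_rot: [-0.0, 0.69, 0.724, -0.001]
wrist_force: [0.3, 0.3, -5.6]
opening: 0.577
```

>>> {"api": "move_arm", "payload": {"moves": [{"gripper": 30,"x": 0,"y": 0,"z": -4,"roll": 0},{"gripper": 30,"x": 0,"y": 0,"z": -3,"roll": 0},{"gripper": 30,"x": 0,"y": 0,"z": -2,"roll": 0},{"gripper": 30,"x": 0,"y": 0,"z": -1,"roll": 0},{"gripper": 30,"x": 0,"y": 0,"z": 0,"roll": 0}]}}

```text
time_s: 27.88
eef_pos: [0.5578, 0.3934, 0.4433]
eef_rot: [-0.0, 0.69, 0.724, -0.0]
wrist_force: [-0.4, -0.3, -5.0]
opening: 0.575
```

>>> {"api": "move_arm", "payload": {"moves": [{"gripper": 30,"x": 0,"y": 0,"z": 0,"roll": 0},{"gripper": 30,"x": 0,"y": 0,"z": 0,"roll": 0},{"gripper": 30,"x": 0,"y": 0,"z": 0,"roll": 0},{"gripper": 30,"x": 0,"y": 0,"z": 0,"roll": 0}]}}

```text
time_s: 28.38
eef_pos: [0.5579, 0.3934, 0.4434]
eef_rot: [-0.0, 0.69, 0.724, -0.0]
wrist_force: [-0.2, -0.4, -5.4]
opening: 0.576
```

```bash
python3 - <<'E'
from h import *
c,W,o=grab('scene','s2.png'); print(o)
E
```

```text
{'time_s': 28.375, 'q': array([ 4.40714115e-01,  3.91534039e-01,  1.26562234e+00,  8.98901298e-06,
        1.48487922e+00, -1.17889925e+00]), 'dq': array([ 0.00043339, -0.00197366, -0.00118124, -0.00063229,  0.00053496,
       -0.00123875]), 'joint_efforts': array([-5.06499331e-03, -5.97162580e+01, -3.91525841e+01,  2.14407468e-03,
        1.69256871e-02,  2.41744084e-05]), 'eef_pos': array([0.55786514, 0.39336562, 0.44338072]), 'eef_rot': array([-8.40766402e-05,  6.89638701e-01,  7.24153584e-01, -2.04941699e-04]), 'wrist_force': array([-0.23348193, -0.38761704, -5.39344743]), 'torque': array([ 0.03296729, -0.0135699 , -0.02147846]), 'opening': 0.5757692577278675}
```

View pics/s2.png

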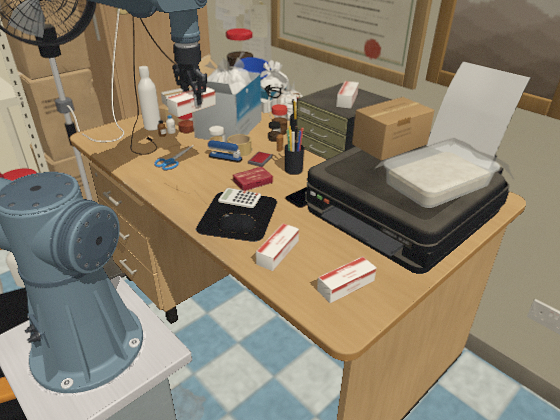

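The left carton is held in the gripper at about (190,103), raised 26 cm and level. The middle (278,246) and right (348,280) cartons are where they were, and the mouse, calculator and phone haven't moved.

```bash
python3 -c "
from bench import ctrl
print(ctrl.hand_in())"
```

```text
the job is handed in; nothing more can be done
None
```

The job is handed in at about 28 s of the 72 s allowed. The arm is holding the left carton, which is the heaviest.

| Carton | Measured weight | Reading |
|---|---|---|
| Left | about 5.0 N (0.5 kg) | full |
| Middle | about 2.7 N | half used |
| Right | about 1 N (noisy readings, 0 to 1.8 N) | nearly empty |

I lifted each one about 8 cm in the order asked and laid it back flat before taking the next. The wrist camera put each carton within about 2 mm of where it started. The left carton slid 2–3 mm sideways when first gripped, and I took out 2 mm of that when laying it back.

- **Final hold:** the left carton is about 26 cm above its spot and level. The grip is steady at 0.576 opening, with 5.4 N on the wrist.
- **Rest of the desk:** the last scene picture shows the middle and right cartons where they were, and the mouse, calculator and phone untouched.
- **Forces:** the highest wrist force I saw was about 9–10 N, against the 120 N limit.
- **Refused moves:** my first four move calls were refused because the rows lacked some fields. They moved nothing, and no check failed.

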